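# Sweep the mini bagels into the packing tray

### The job

Sweep the three mini bagels along the table top with your closed fingertips, through the open front of the wooden tray, until each lies flat and wholly inside it, ready for bagging. Only push them: do not lift or tip them, and leave the jar, ramekin, full-size bagel, mug and spreader where they are.

Things in the scene. Friction and masses are not known exactly. Their poses are not given: they have to be found in the camera images.
- tray: Open-fronted wooden packing tray, fixed to the table: three walls 35 mm high and 10 mm thick round a paper-lined area 200 mm wide (its x) and 180 mm deep (its y). The open mouth is at its y = -90 mm, facing its -y; the closed back's inner face is at y = +90 mm, the side walls' inner faces at x = -100 and +100 mm. There is no floor edge or step at the mouth: the table runs level into it. Origin on the table in the middle of the lined area.
- bagel1_center (a point): Mini bagel, one of three alike, all to be swept into the tray: golden brown with pale seeds, round, 72 mm across at its widest (14 mm up), 28 mm high, about 60 g, lying flat on the table; the middle is only a shallow dimple, not a hole. This point is its centre, 14 mm above the table.
- bagel2_center (a point): Mini bagel, one of three alike, all to be swept into the tray: golden brown with pale seeds, round, 72 mm across at its widest (14 mm up), 28 mm high, about 60 g, lying flat on the table; the middle is only a shallow dimple, not a hole. This point is its centre, 14 mm above the table.
- bagel3_center (a point): Mini bagel, one of three alike, all to be swept into the tray: golden brown with pale seeds, round, 72 mm across at its widest (14 mm up), 28 mm high, about 60 g, lying flat on the table; the middle is only a shallow dimple, not a hole. This point is its centre, 14 mm above the table.
- jar_center (a point): Low round jar with a steel lid, 54 mm across, 60 mm high, standing loose among the mini bagels; not to be disturbed. This point is its centre, 30 mm above the table.
- ramekin: White ceramic ramekin (little cup), at most 70 mm across, 40 mm high, loose, beyond the bagels; not to be disturbed. Origin under its middle.
- big_bagel: Full-size dark bagel, 110 mm across, 44 mm high, loose on a dark wooden board (130 x 160 mm, 15 mm thick, fixed); not to be disturbed. Origin under its middle.
- mug: Blue mug, 80 mm across, 90 mm high, with a handle at its +y, loose near the tray's robot-side; not to be disturbed. Origin under its middle.
- spreader: Spatula-shaped spreader, 160 mm long, lying loose beyond the tray at the far edge of the table; not to be disturbed. Origin on the table near its middle, where handle meets shaft; handle to its -x.
Not all that is in view belongs to the job. Leave any blue look-alike of the part that bears bagel1_center alone.

How it is judged:
By the outcome, as a careful person would: the job done as asked, in the order asked, and still so for the second after the job is handed in, with the robot touching nothing.
It also fails if it takes over 72 s, if anything falls off the work surface, if the arm or the gripper's body presses on something with over 40 N, if the wrist force passes 120 N, or if a joint passes its speed limit or range.

### The arm

A 6-joint arm with a two-finger parallel gripper is mounted at the origin on the work surface. World frame = base frame: x ahead of the robot, y to its left, z up, the work surface at z = 0. Lengths are in mm, angles in rad, forces in N, time in s.
With the tool pointing down it reaches from about 275 to 750 mm from the base axis. Payload 10.2 kg.
Tool frame: the origin (TCP) lies midway between the tips of the shut fingers; the grasp point (between the pads) lies 19 mm behind it (ctrl.hold_point_z is the distance from the TCP to the grasp point, in mm); z points along the fingers, y is the direction in which the jaws open and shut (so a half turn about z gives the same grasp; the last joint's range is limited). The gripper opens to 85 mm and grips with 20 to 120 N. Pads are 22 mm wide; open, the fingers measure 114 mm over their backs; the gripper's body (76 mm by 85 mm) begins 54 mm behind the grasp point. The pads swing forward as they close: fully open they stand 13 mm farther back than shut.
Start: joints at [-1.514, 0.313, 1.498, -0, 1.331, -0.223], TCP at [144.973, -504.593, 231.294] pointing down, gripper open.
Joint ranges: [-2.94, 2.94], [-0.97, 2.17], [0.19, 2.56], [-1.23, 4.37], [0.02, 3.11], [-2.88, 2.88]. Speed limits (rad/s): [2.39, 2.39, 3.01, 3.14, 3.14, 3.14].

### API

Orientations are given as a unit quaternion [w, x, y, z].
In Python, from rig import ctrl, capture, get_calibration, ticket, search_frame, outline_of gives the robot as it stands. The module is installed in compiled form; this text tells all that it offers.
- The arm moves only by the tool servo_tool, never from a script. Its argument "motion" is a list of rows, each an object with "dr": the turn, a rotation vector about the tool's x, y, z in units of 10 degrees (1.0 is 10 degrees), a list of three; "delta_pos": the shift along the tool's x, y, z in units of 50 mm (1.0 is 50 mm), a list of three; "hand": the opening, from 0 (shut) to 1 (fully open). In form: [{"dr": [ax, ay, az], "delta_pos": [x, y, z], "hand": hand}, ...]. A call has 1 to 20 rows; each row shifts and turns the pose as measured when the row begins, along the tool's axes as they then stand; what a row does not reach is not made up. A row lasts 1/8 s, in which the tool goes at most 62.5 mm and 10.7 degrees, less where a joint would pass 70% of its speed; a pose out of reach is approached as far as the arm can. A call is refused whole if a number of a shift passes 1 or a number of a turn 1, either way. A call with a gripper value outside its range is refused whole. The fingers move at their own pace and stop on an object; "squeeze" is the grip in N (left out, the last holds). Time passes only in rows, so rows that do not move let the fingers close. It gives the time, the measured TCP pose, the force and the opening at its end, in the units of the state.
- ctrl.sense(): the state, without advancing time (a new reading comes with each control period).
- capture(name): name is "scene" or "side" or "wrist"; returns (picture, depth): 420x560x3 uint8, red, green, blue; 420x560 float32, mm along the optical axis (not along the pixel's ray), 0 where there is no reading.
- get_calibration(name): a dict with "camera_matrix" (3x3 intrinsics, pixels), "T" (4x4, takes a point from camera to world coordinates). Camera axes: x right, y down, z forward; pixel columns grow to the right and rows downward; lengths in mm; the calibration is good to about 2 mm. A picture is of the moment at which its call begins: read the wrist's pose just before it. get_calibration takes no time and is no camera call; for the wrist camera it gives the pose at the moment of the call.
- ticket.finish_job(): hands the job in, once; it reports no verdict.
Trained networks look in the newest picture that a camera, given by its name, has taken for a name from the list of things; names that differ only in an ending like _2 or _b are one class to them, and where a whole thing is asked for, a point or a joint stands for the part that bears it (a point fixed in the world has none). Each returns a list of dicts, best first, with "score" (0 to 1); they miss things now and then, are a little off and sometimes report something else, mostly with a low value. They report only what shows in the picture. A call takes as long as a camera call. They do not tell look-alikes from the thing itself.
- search_frame(camera, label): "bbox" ([left, top, right, bottom] in pixels, round what is visible of it).
- outline_of(camera, label): "pixels" (420x560 bool, what is visible of it) and "bbox" ([left, top, right, bottom] in pixels, round what is visible of it).
The state is a dict: "time_s": time; "joints": joint angles; "dq": joint speeds; "tau": joint torques, N m; "eef_pos": TCP position; "ee_rot": TCP orientation; "force": force on the tool from outside, world axes, zero at the start; "wrist_torque": the same for the moment, N m; "grip_width": opening from 0.0 (shut) to 1.0 (fully open).
Only numpy, scipy, OpenCV 4.12 (cv2) and the standard library are available. Lean on these libraries where they do the work, as an engineer would, in place of code of your own. Each camera call takes 0.05 s, during which the arm holds its last target.

## Working session

There is one attempt and no reset: what is moved stays moved. The work goes in short steps, Python scripts to look and compute and a tool call to move; the robot and the scene stay as the last step left them, time stands still between calls to the robot, and variables do not carry over. Pictures are saved under pics/ and viewed, and the job is handed in when it is done.

Besides the shell and the picture viewer there is one more tool, called after "Emit:" as name([rows], argument=value, ...), one row to a line, values as JSON. servo_tool: Moves the arm, as the interface text tells. Its arguments: {"type":"object","properties":{"motion":{"type":"array"},"squeeze":{"type":"number"}},"required":["motion"]}

```bash
mkdir -p pics; python3 - <<'E'
from rig import *
import cv2
print(ctrl.sense())
for n in ["scene","side"]:
    p,d=capture(n); cv2.imwrite(f"pics/{n}0.png",p[:,:,::-1]); 
    c=get_calibration(n); print(n,c["camera_matrix"],c["T"])
E
```

```text
{'time_s': 0.0, 'joints': array([-1.51440774e+00,  3.13421610e-01,  1.49845759e+00, -1.51595604e-05,
        1.33100363e+00, -2.23378341e-01]), 'dq': array([ 0.00034756, -0.00156463, -0.00030779,  0.00133715,  0.00339214,
       -0.00021861]), 'tau': array([-2.80685606e-05, -4.12265289e+01, -2.59740472e+01, -1.53611377e-04,
        4.17015268e-03, -9.85819746e-07]), 'eef_pos': array([ 144.94919659, -504.31552976,  230.741887  ]), 'ee_rot': array([-6.43453066e-04,  9.90231794e-01,  1.39429476e-01,  4.64627556e-05]), 'force': array([-1.0651246 , -0.27451759, -0.11551362]), 'wrist_torque': array([-0.01836676, -0.0265902 ,  0.026215  ]), 'grip_width': 1.0020223787165585}
scene [[445.37779382   0.         282.42432286]
 [  0.         445.37779382 205.98523507]
 [  0.           0.           1.        ]] [[-9.29900968e-02  5.37241452e-01 -8.38286624e-01  1.44051046e+03]
 [ 9.95562965e-01  6.23429315e-02 -7.04822048e-02  1.16784178e+02]
 [ 1.43952835e-02 -8.41121264e-01 -5.40654968e-01  6.16234055e+02]
 [ 0.00000000e+00  0.00000000e+00  0.00000000e+00  1.00000000e+00]]
side [[410.57226827   0.         275.28494979]
 [  0.         410.57226827 221.90672873]
 [  0.           0.           1.        ]] [[ 9.93591488e-01 -5.69698630e-02  9.76237142e-02  4.50010893e+02]
 [-1.13030587e-01 -5.02340480e-01  8.57250330e-01 -7.44791518e+02]
 [ 2.02909512e-04 -8.62791097e-01 -5.05560562e-01  5.54037345e+02]
 [ 0.00000000e+00  0.00000000e+00  0.00000000e+00  1.00000000e+00]]
```

View pics/scene0.png

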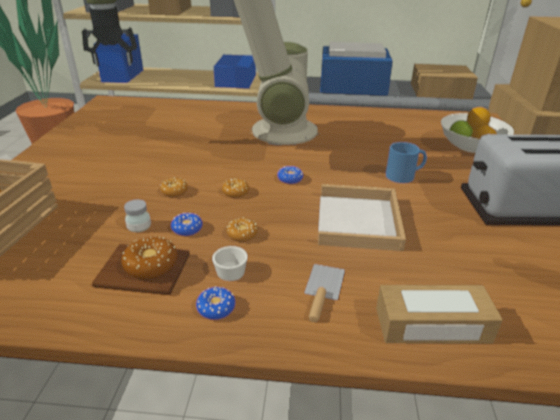

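View pics/side0.png

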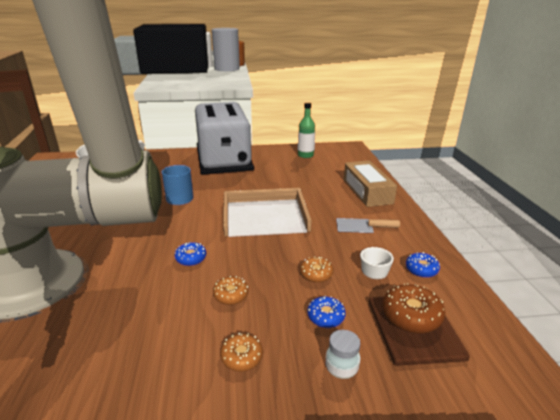

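The scene view shows golden minis at about (173,186), (234,187) and (241,229). The look-alikes are blue, at (290,174), (187,223) and (216,302), and the dark full-size bagel is at (149,257). The tray is at (358,215), its mouth facing left (-y). Next I'll measure positions.

```bash
cat > h.py <<'E'
from rig import *
import numpy as np, cv2
def cloud(n):
    p,d=capture(n); c=get_calibration(n); K=c["camera_matrix"];T=c["T"]
    v,u=np.mgrid[0:420,0:560]
    P=np.stack([(u-K[0,2])/K[0,0]*d,(v-K[1,2])/K[1,1]*d,d],-1)@T[:3,:3].T+T[:3,3]
    P[d<=0]=np.nan
    return p,d,P
def circ(X):
    # min enclosing circle of top-half points
    (x,y),r=cv2.minEnclosingCircle(X[:,:2].astype(np.float32)); return x,y,r
def blobs(n):
    p,d,P=cloud(n); h=cv2.cvtColor(p,cv2.COLOR_RGB2HSV)
    ok=(P[...,2]>6)&(P[...,2]<75)&(P[...,0]>200)&(P[...,0]<850)&(P[...,1]>-450)&(P[...,1]<420)
    m=ok.astype(np.uint8)
    k,lab,st,ce=cv2.connectedComponentsWithStats(m,connectivity=4)
    out=[]
    for i in range(1,k):
        if st[i,4]<40: continue
        X=P[lab==i]; lo=np.percentile(X,2,axis=0);hi=np.percentile(X,98,axis=0)
        c=circ(X); col=np.median(h[lab==i],axis=0)
        print(n,ce[i].astype(int),st[i,4],"lo",lo.astype(int),"hi",hi.astype(int),"circ",np.round(c).astype(int),"hsv",col.astype(int))
    return p,d,P
E
python3 - <<'E'
from h import *
for n in ["scene","side"]:
    p,d,P=blobs(n)
    for l in ["bagel1_center","tray"]:
        for o in outline_of(n,l):
            m=o["pixels"]; X=P[m]; X=X[~np.isnan(X[:,0])]
            print(n,l,round(o["score"],2),np.array(o["bbox"]).astype(int),np.percentile(X,2,axis=0).astype(int),np.percentile(X,98,axis=0).astype(int))
    s=cv2.resize(p[140:330,80:430] if n=="scene" else p[170:400,150:450],None,fx=2.2,fy=2.2); cv2.imwrite(f"pics/crop_{n}.png",s[:,:,::-1])
E
```

```text
scene [404 150] 85 lo [248 337  59] hi [270 386  74] circ [265 361  28] hsv [104 103 112]
scene [402 167] 704 lo [267 316   7] hi [330 417  73] circ [287 370  55] hsv [104 101 114]
scene [289 174] 354 lo [319  11   9] hi [378  76  30] circ [346  44  36] hsv [112 131 166]
scene [173 186] 408 lo [ 424 -286    8] hi [ 481 -223   30] circ [ 451 -256   36] hsv [ 17 167 167]
scene [235 187] 403 lo [ 410 -125    8] hi [467 -61  30] circ [436 -95  36] hsv [ 17 170 168]
scene [364 218] 2305 lo [423 135   6] hi [641 318  37] circ [531 226 144] hsv [ 17 107 137]
scene [136 214] 659 lo [ 593 -313    7] hi [ 638 -267   62] circ [ 613 -291   29] hsv [ 37  14 153]
scene [186 223] 562 lo [ 586 -206    9] hi [ 645 -143   30] circ [ 612 -177   36] hsv [112 132 165]
scene [241 228] 573 lo [592 -75   9] hi [652 -12  30] circ [618 -46  37] hsv [ 17 164 170]
scene [143 265] 3844 lo [ 712 -301    8] hi [ 829 -148   60] circ [ 765 -226  101] hsv [ 14 163 112]
scene [229 261] 866 lo [716 -77   6] hi [781 -15  41] circ [748 -47  36] hsv [ 25  20 160]
scene [430 292] 1477 lo [808 245  23] hi [849 416  64] circ
[... 1603 characters left out ...]
 822 -164   61] circ [ 764 -227  101] hsv [ 11 166  92]
side [326 311] 944 lo [ 578 -210   12] hi [ 641 -151   31] circ [ 611 -177   36] hsv [112 171 186]
side [343 353] 1367 lo [ 586 -318   10] hi [ 633 -273   63] circ [ 612 -293   27] hsv [ 83   9 170]
side [241 351] 1269 lo [ 416 -290   13] hi [ 480 -230   31] circ [ 448 -257   36] hsv [ 14 175 181]
side bagel1_center 0.87 [305 293 347 327] [ 578 -210   11] [ 642 -147   31]
side bagel1_center 0.71 [301 260 334 280] [587 -78  13] [646 -20  32]
side bagel1_center 0.63 [175 238 204 259] [313  11   8] [378  70  32]
side bagel1_center 0.62 [407 255 441 279] [820 -88   9] [881 -34  31]
side tray 0.7 [222 186 309 237] [423 132   2] [637 318  38]
```

View pics/crop_scene.png

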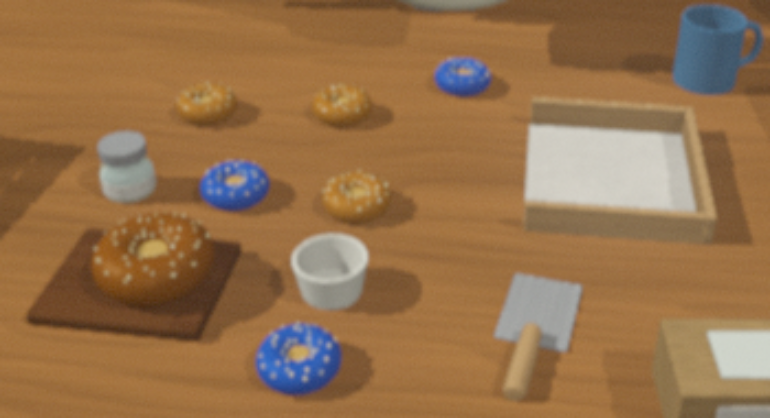

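The look-alikes are the blue ones at (290,174), (187,223) and (216,302). The golden minis in this crop match the description:

| Bagel | x (mm) | y (mm) |
|---|---|---|
| A | 450 | -256 |
| B | 435 | -95 |
| C | 618 | -46 |

Each fits a 36 mm radius with its top at about 30 mm, which agrees with the sizes given. Next I'll get the tray pose and close the hand.

```bash
python3 - <<'E'
from h import *
for n in ["scene","side"]:
    p,d,P=cloud(n)
    m=(P[...,2]>32)&(P[...,2]<40)&(P[...,0]>400)&(P[...,0]<660)&(P[...,1]>110)&(P[...,1]<345)
    X=P[m][:,:2].astype(np.float32); print(n,len(X),cv2.minAreaRect(X))
    for s,lab in ((X[(X[:,0]<440)&(X[:,1]<300)],'L'),(X[(X[:,0]>620)&(X[:,1]<300)],'R')):
        if len(s)>5: print(lab,np.polyfit(s[:,1],s[:,0],1),s[:,1].min(),np.median(s[:,0]),s[:,0].min(),s[:,0].max())
    b=X[(X[:,1]>300)&(X[:,0]>450)&(X[:,0]<610)]; 
    if len(b)>5: print('B',np.polyfit(b[:,0],b[:,1],1),np.median(b[:,1]),b[:,1].max())
E
```

```text
scene 757 ((529.6907958984375, 226.5577850341797), (188.84422302246094, 225.3210906982422), 89.52328491210938)
L [6.49514322e-03 4.25106975e+02] 134.14471 427.0402 417.49146 435.30963
R [9.03802322e-03 6.34180729e+02] 131.29022 636.7606 628.57043 642.4496
B [-1.04171361e-02  3.20745137e+02] 314.9912 321.6068
side 502 ((532.6845092773438, 227.9522705078125), (192.53639221191406, 219.70388793945312), 89.26219940185547)
L [9.18198464e-03 4.25320660e+02] 133.08916 426.71878 422.57272 432.2829
R [9.84826249e-03 6.33970682e+02] 130.35873 635.7885 631.32086 641.94226
B [-1.00144864e-02  3.20764196e+02] 315.00723 325.0766
```

Emit:
servo_tool([
  {"dr": [0,0,-1],"delta_pos": [0.5,-0.5,0],"hand": 0},
  {"dr": [0,0,-1],"delta_pos": [0.5,-0.5,0],"hand": 0},
  {"dr": [0,0,-1],"delta_pos": [0,0,0],"hand": 0},
  {"dr": [0,0,-1],"delta_pos": [0,0,0],"hand": 0},
  {"dr": [0,0,-1],"delta_pos": [0,0,0],"hand": 0},
  {"dr": [0,0,-1],"delta_pos": [0,0,0],"hand": 0},
  {"dr": [0,0,-1],"delta_pos": [0,0,0],"hand": 0},
  {"dr": [0,0,-0.4],"delta_pos": [0,0,0],"hand": 0},
  {"dr": [0,0,0],"delta_pos": [0,0,0],"hand": 0},
])

```text
time_s: 1.62
eef_pos: [174.4, -437.9, 231.5]
ee_rot: [0.0, 0.692, 0.722, -0.0]
force: [0.7, 1.2, 0.5]
grip_width: 0.001
```

The tray is nearly square to the world axes (about 0.5° off). Its inner x runs 431 to 631, the mouth is at y≈131 and the back inner face at y≈310. I'll look at the shut fingers.

```bash
python3 - <<'E'
from h import *
p,d,P=cloud("wrist"); cv2.imwrite("pics/w1.png",p[:,:,::-1])
p,d,P=cloud("side"); cv2.imwrite("pics/s1.png",p[:,:,::-1])
E
```

```text
(no output)
```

View pics/w1.png

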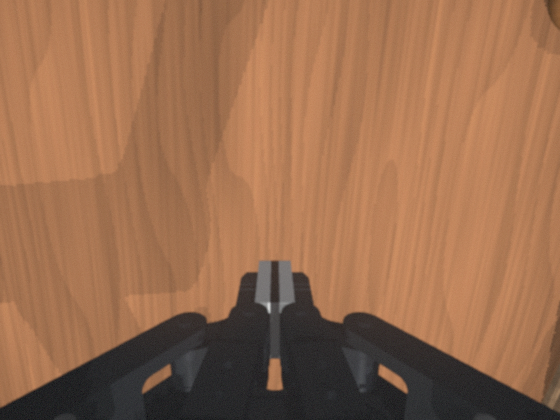

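View pics/s1.png

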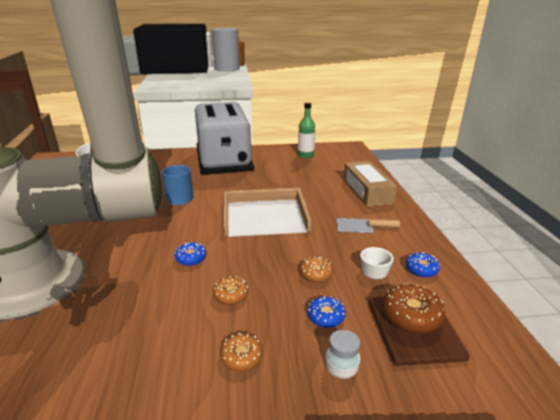

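Emit:
servo_tool([
  {"dr": [0,0,0.24],"delta_pos": [0.7,0.9,0],"hand": 0},
  {"dr": [0,0,0],"delta_pos": [0.7,0.9,0],"hand": 0},
  {"dr": [0,0,0],"delta_pos": [0.7,0.9,0],"hand": 0},
  {"dr": [0,0,0],"delta_pos": [0.7,0.9,0],"hand": 0},
  {"dr": [0,0,0],"delta_pos": [0.7,0.9,0],"hand": 0},
  {"dr": [0,0,0],"delta_pos": [0.7,0.9,0],"hand": 0},
  {"dr": [0,0,0],"delta_pos": [0.7,0.9,0],"hand": 0},
  {"dr": [0,0,0],"delta_pos": [0.7,0.9,0],"hand": 0},
  {"dr": [0,0,0],"delta_pos": [0.7,0.9,0],"hand": 0},
  {"dr": [0,0,0],"delta_pos": [0.7,0.9,0],"hand": 0},
  {"dr": [0,0,0],"delta_pos": [0,0,0],"hand": 0},
])

```text
time_s: 3.1
eef_pos: [640.1, -79.1, 230.4]
ee_rot: [0.002, 0.714, 0.7, -0.001]
force: [0.3, 0.0, -0.8]
grip_width: -0.0
```

Emit:
servo_tool([
  {"dr": [0,0,-0.11],"delta_pos": [0.66,0.76,0],"hand": 0},
  {"dr": [0,0,0],"delta_pos": [0,0,0],"hand": 0},
  {"dr": [0,0,0],"delta_pos": [0,0,0.8],"hand": 0},
  {"dr": [0,0,0],"delta_pos": [0,0,0.8],"hand": 0},
  {"dr": [0,0,0],"delta_pos": [0,0,0.8],"hand": 0},
  {"dr": [0,0,0],"delta_pos": [0,0,0.4],"hand": 0},
  {"dr": [0,0,0],"delta_pos": [0,0,0],"hand": 0},
])

```text
time_s: 3.98
eef_pos: [675.7, -53.5, 87.7]
ee_rot: [0.002, 0.712, 0.702, -0.002]
force: [0.1, 0.3, 0.2]
grip_width: -0.001
```

Emit:
servo_tool([
  {"dr": [0,0,-0.1],"delta_pos": [0.15,0.08,0.4],"hand": 0},
  {"dr": [0,0,-0.1],"delta_pos": [0,0,0.4],"hand": 0},
  {"dr": [0,0,0],"delta_pos": [0,0,0.4],"hand": 0},
  {"dr": [0,0,0],"delta_pos": [0,0,0.2],"hand": 0},
  {"dr": [0,0,0],"delta_pos": [0,0,0],"hand": 0},
])

```text
time_s: 4.6
eef_pos: [680.4, -47.0, 14.8]
ee_rot: [0.003, 0.699, 0.715, -0.001]
force: [-0.6, -0.2, -0.9]
grip_width: -0.004
```

Emit:
servo_tool([
  {"dr": [0,0,0.13],"delta_pos": [0,-0.1,0.13],"hand": 0},
  {"dr": [0,0,0],"delta_pos": [0,-0.2,0],"hand": 0},
  {"dr": [0,0,0],"delta_pos": [0,-0.2,0],"hand": 0},
  {"dr": [0,0,0],"delta_pos": [0,-0.2,0],"hand": 0},
  {"dr": [0,0,0],"delta_pos": [0,0,0],"hand": 0},
])

```text
time_s: 5.22
eef_pos: [644.6, -47.4, 9.4]
ee_rot: [0.005, 0.709, 0.705, -0.0]
force: [-0.2, 1.1, -0.2]
grip_width: 0.004
```

```bash
cat >> h.py <<'E'
def look(n,name=None,box=None,s=2):
    p,d,P=cloud(n); h=cv2.cvtColor(p,cv2.COLOR_RGB2HSV)
    for nm,lo,hi in (("gold",8,24),("blue",105,120)):
        m=((h[...,0]>=lo)&(h[...,0]<=hi)&(h[...,1]>130 if nm=="gold" else (h[...,0]>=lo)&(h[...,0]<=hi)&(h[...,1]>90))&(h[...,2]>110)&(P[...,2]>8)&(P[...,2]<33.)&(P[...,0]>300)&(P[...,0]<690)&(P[...,1]>-320)&(P[...,1]<310)).astype(np.uint8)
        m=cv2.morphologyEx(m,cv2.MORPH_CLOSE,np.ones((3,3)))
        k,lab,st,ce=cv2.connectedComponentsWithStats(m,connectivity=4)
        for i in range(1,k):
            if st[i,4]<80: continue
            X=P[lab==i]; X=X[(X[:,2]>8)&(X[:,2]<34)]
            X2=X; c=circ(X2)
            print(n,nm,ce[i].astype(int),st[i,4],"circ",np.round(c,1))
    if name:
        if box: p=p[box[1]:box[3],box[0]:box[2]]
        cv2.imwrite(f"pics/{name}.png",cv2.resize(p,None,fx=s,fy=s)[:,:,::-1])
    return p,d,P
E
python3 - <<'E'
from h import *
look("scene","c1",(100,100,440,330),2)
look("side","c1s",(150,150,450,400),2)
E
```

```text
scene gold [172 185] 339 circ [ 449.9 -256.7   35.6]
scene gold [250 223] 233 circ [598.  -33.9  30.6]
scene blue [289 174] 267 circ [351.9  43.5  32.9]
scene blue [185 223] 426 circ [ 617.5 -177.4   34.3]
side gold [306 270] 634 circ [595.7 -47.3  34.9]
side gold [230 290] 747 circ [432.8 -94.4  36. ]
side gold [241 352] 1184 circ [ 448.1 -257.6   35.5]
side blue [189 254] 470 circ [344.9  39.5  33.7]
side blue [326 312] 766 circ [ 609.7 -181.7   33.7]
```

View pics/c1s.png

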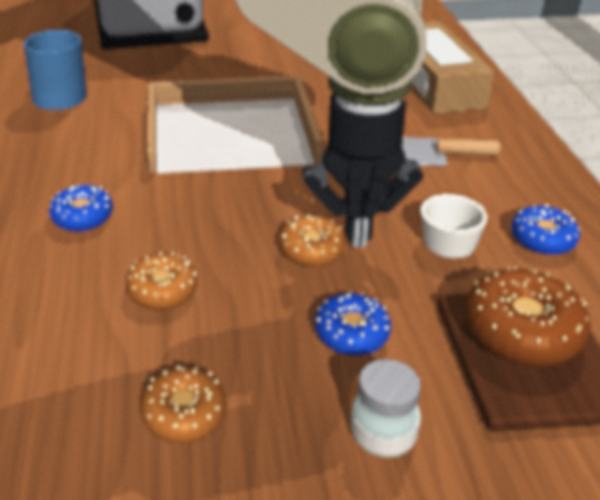

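C is now at about (596,-47) and followed the finger cleanly. I'll push it 10 mm more, then go round behind it.

Emit:
servo_tool([
  {"dr": [0,0,0],"delta_pos": [0,-0.2,0.02],"hand": 0},
  {"dr": [0,0,0],"delta_pos": [0,0,0],"hand": 0},
  {"dr": [0,0,0],"delta_pos": [0,0.3,0],"hand": 0},
  {"dr": [0,0,0],"delta_pos": [0,0.1,-0.6],"hand": 0},
  {"dr": [0,0,0],"delta_pos": [0,0,-0.8],"hand": 0},
  {"dr": [0,0,0],"delta_pos": [-0.6,-0.6,-0.1],"hand": 0},
  {"dr": [0,0,0],"delta_pos": [-0.6,-0.6,0],"hand": 0},
  {"dr": [0,0,0],"delta_pos": [0,0,0],"hand": 0},
])

```text
time_s: 6.32
eef_pos: [592.7, -107.9, 85.0]
ee_rot: [0.005, 0.709, 0.705, -0.001]
force: [0.8, -0.0, 0.3]
grip_width: 0.0
```

```bash
python3 - <<'E'
from h import *
look("scene")
look("side")
print(ctrl.sense()["eef_pos"])
E
```

```text
scene gold [173 186] 391 circ [ 449.8 -256.4   35.7]
scene gold [235 186] 390 circ [435.7 -94.7  35.2]
scene gold [243 221] 531 circ [587.6 -45.8  36. ]
scene blue [289 174] 266 circ [353.3  43.6  33. ]
scene blue [186 224] 443 circ [ 616.  -176.5   34.6]
side gold [301 270] 618 circ [586.6 -46.3  36.1]
side gold [230 290] 741 circ [433.  -96.   35.5]
side gold [241 352] 1204 circ [ 448.  -257.6   35.5]
side blue [189 254] 471 circ [344.9  39.4  33.7]
side blue [326 312] 762 circ [ 609.7 -181.7   33.8]
[ 594.08641239 -106.36139048   84.85901427]
```

Emit:
servo_tool([
  {"dr": [0,0,0],"delta_pos": [-0.03,-0.14,0],"hand": 0},
  {"dr": [0,0,0],"delta_pos": [0,0,0.5],"hand": 0},
  {"dr": [0,0,0],"delta_pos": [0,0,0.5],"hand": 0},
  {"dr": [0,0,0],"delta_pos": [0,0,0.3],"hand": 0},
  {"dr": [0,0,0],"delta_pos": [0,0,0.15],"hand": 0},
  {"dr": [0,0,0],"delta_pos": [0,0,0],"hand": 0},
])

```text
time_s: 7.18
eef_pos: [588.5, -105.7, 10.1]
ee_rot: [0.005, 0.707, 0.708, -0.0]
force: [-0.8, -0.5, 0.3]
grip_width: 0.002
```

Emit:
servo_tool([
  {"dr": [0,0,0],"delta_pos": [0.2,-0.02,0],"hand": 0},
  {"dr": [0,0,0],"delta_pos": [0.2,0,0],"hand": 0},
  {"dr": [0,0,0],"delta_pos": [0.2,0,0],"hand": 0},
  {"dr": [0,0,0],"delta_pos": [0.2,0,0],"hand": 0},
  {"dr": [0,0,0],"delta_pos": [0.2,0,0],"hand": 0},
  {"dr": [0,0,0],"delta_pos": [0.2,0,0],"hand": 0},
  {"dr": [0,0,0],"delta_pos": [0.2,0,0],"hand": 0},
  {"dr": [0,0,0],"delta_pos": [0.2,0,0],"hand": 0},
  {"dr": [0,0,0],"delta_pos": [0,0,0],"hand": 0},
])

```text
time_s: 8.3
eef_pos: [588.2, -19.4, 11.3]
ee_rot: [0.007, 0.706, 0.708, 0.001]
force: [-0.1, 0.1, 0.6]
grip_width: -0.0
```

```bash
python3 - <<'E'
from h import *
look("scene")
look("side")
E
```

```text
scene gold [172 185] 346 circ [ 451.2 -256.7   35.6]
scene gold [233 187] 334 circ [435.8 -97.8  35.5]
scene gold [274 221] 516 circ [584.8  26.5  35.2]
scene blue [289 174] 265 circ [352.7  43.9  32.6]
scene blue [186 224] 449 circ [ 617.4 -176.    34.6]
side gold [286 254] 133 circ [563.8  12.1  21.5]
side gold [230 289] 753 circ [433.4 -95.2  35.4]
side gold [241 352] 1181 circ [ 448.  -258.    35.5]
side blue [189 254] 471 circ [345.   38.2  33.6]
side blue [326 311] 757 circ [ 609.6 -182.4   33.7]
```

Emit:
servo_tool([
  {"dr": [0.06,0.05,0],"delta_pos": [0.2,0,0.04],"hand": 0},
  {"dr": [0,0,0],"delta_pos": [0.2,0,0],"hand": 0},
  {"dr": [0,0,0],"delta_pos": [0.2,0,0],"hand": 0},
  {"dr": [0,0,0],"delta_pos": [0.2,0,0],"hand": 0},
  {"dr": [0,0,0],"delta_pos": [0.2,0,0],"hand": 0},
  {"dr": [0,0,0],"delta_pos": [0.2,0,0],"hand": 0},
  {"dr": [0,0,0],"delta_pos": [0,0,0],"hand": 0},
])

```text
time_s: 9.28
eef_pos: [588.2, 44.0, 9.2]
ee_rot: [-0.0, 0.706, 0.708, -0.0]
force: [0.3, -0.8, -0.1]
grip_width: 0.0
```

```bash
python3 - <<'E'
from h import *
look("scene","c2",(100,100,440,330),2)
E
```

```text
scene gold [172 185] 348 circ [ 449.2 -256.5   35.6]
scene gold [234 186] 364 circ [434.3 -94.6  36.3]
scene gold [301 222] 532 circ [581.   90.1  35.5]
scene blue [186 224] 437 circ [ 615.  -176.9   34.8]
```

View pics/c2.png

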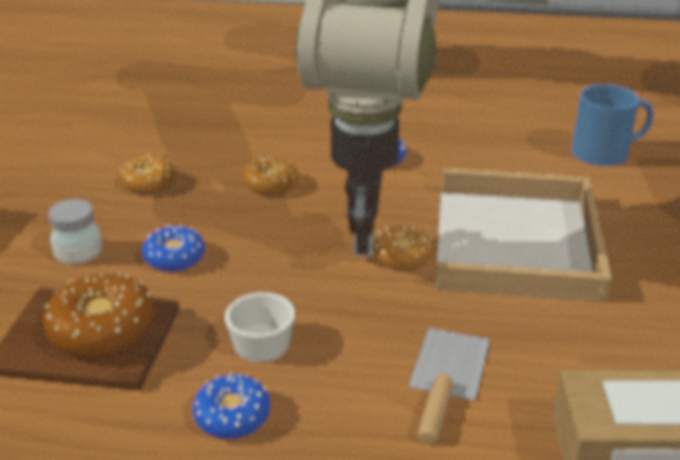

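C is drifting toward -x: it's at 581 and the tool is at 588. I'll back off, move the tool to the other side of its centre line and push on.

Emit:
servo_tool([
  {"dr": [0,0,0],"delta_pos": [-0.3,0,0],"hand": 0},
  {"dr": [0,0,0],"delta_pos": [0,-0.2,0],"hand": 0},
  {"dr": [0,0,0],"delta_pos": [0,0,0],"hand": 0},
  {"dr": [0,0,0],"delta_pos": [0.2,0,0],"hand": 0},
  {"dr": [0,0,0],"delta_pos": [0.2,0,0],"hand": 0},
  {"dr": [0,0,0],"delta_pos": [0.2,0,0],"hand": 0},
  {"dr": [0,0,0],"delta_pos": [0.2,0,0],"hand": 0},
  {"dr": [0,0,0],"delta_pos": [0.2,0,0],"hand": 0},
  {"dr": [0,0,0],"delta_pos": [0.2,0,0],"hand": 0},
  {"dr": [0,0,0],"delta_pos": [0.2,0,0],"hand": 0},
  {"dr": [0,0,0],"delta_pos": [0,0,0],"hand": 0},
])

```text
time_s: 10.7
eef_pos: [577.4, 102.5, 9.2]
ee_rot: [-0.0, 0.707, 0.708, -0.0]
force: [-0.3, -0.6, -0.0]
grip_width: 0.003
```

```bash
python3 - <<'E'
from h import *
look("scene","c3",(180,100,440,330),2)
E
```

```text
scene gold [173 186] 382 circ [ 450.1 -256.2   35.6]
scene gold [234 186] 352 circ [435.5 -95.   35.1]
scene gold [324 224] 356 circ [583.9 147.8  34.2]
scene blue [285 174] 160 circ [351.7  40.3  29.2]
scene blue [186 224] 439 circ [ 615.9 -176.7   34.7]
```

View pics/c3.png

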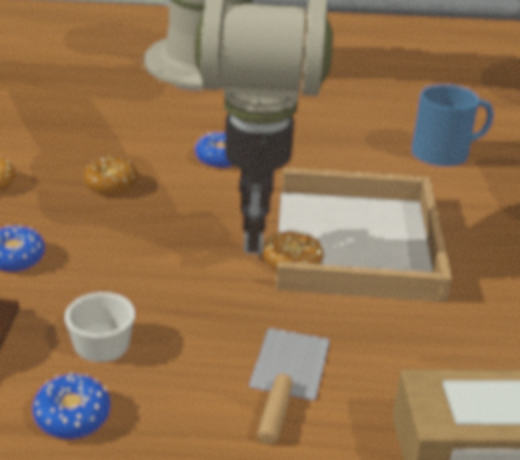

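Emit:
servo_tool([
  {"dr": [0,0,0],"delta_pos": [-0.2,0,0],"hand": 0},
  {"dr": [0,0,0],"delta_pos": [0,0.14,0],"hand": 0},
  {"dr": [0,0,0],"delta_pos": [0.2,0,0],"hand": 0},
  {"dr": [0,0,0],"delta_pos": [0.2,0,0],"hand": 0},
  {"dr": [0,0,0],"delta_pos": [0.2,0,0],"hand": 0},
  {"dr": [0,0,0],"delta_pos": [0.2,0,0],"hand": 0},
  {"dr": [0,0,0],"delta_pos": [0.2,0,0],"hand": 0},
  {"dr": [0,0,0],"delta_pos": [0.2,0,0],"hand": 0},
  {"dr": [0,0,0],"delta_pos": [0.2,0,0],"hand": 0},
  {"dr": [0,0,0],"delta_pos": [0.2,0,0],"hand": 0},
  {"dr": [0,0,0],"delta_pos": [0,0,0],"hand": 0},
])

```text
time_s: 12.12
eef_pos: [584.8, 177.0, 9.2]
ee_rot: [-0.0, 0.707, 0.707, -0.0]
force: [0.8, -0.2, 1.2]
grip_width: -0.002
```

```bash
python3 - <<'E'
from h import *
look("scene","c4",(180,100,440,330),2)
E
```

```text
scene gold [173 186] 386 circ [ 450.4 -256.    36.2]
scene gold [234 186] 350 circ [434.8 -94.9  35.2]
scene gold [358 226] 345 circ [590.9 221.8  31.5]
scene blue [289 174] 263 circ [352.5  43.4  32.9]
scene blue [186 224] 436 circ [ 617.4 -176.3   34.6]
```

View pics/c4.png

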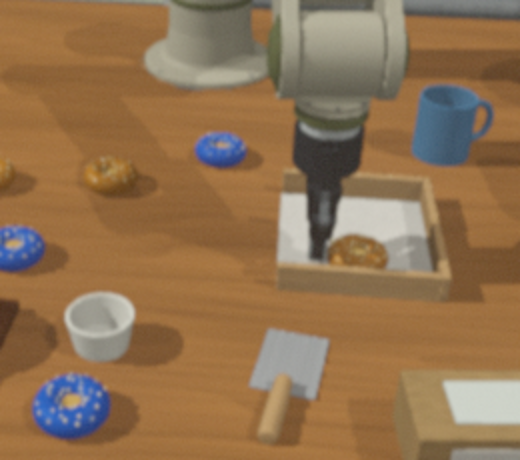

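Emit:
servo_tool([
  {"dr": [0,0,0],"delta_pos": [0.2,0,0],"hand": 0},
  {"dr": [0,0,0],"delta_pos": [0.2,0,0],"hand": 0},
  {"dr": [0,0,0],"delta_pos": [0.2,0,0],"hand": 0},
  {"dr": [0,0,0],"delta_pos": [0.15,0,0],"hand": 0},
  {"dr": [0,0,0],"delta_pos": [0,0,0],"hand": 0},
  {"dr": [0,0,0],"delta_pos": [-0.4,0,0],"hand": 0},
  {"dr": [0,0,0],"delta_pos": [0,0,-0.8],"hand": 0},
  {"dr": [0,0,0],"delta_pos": [0,0,-0.8],"hand": 0},
  {"dr": [0,0,0],"delta_pos": [0,0,-0.4],"hand": 0},
  {"dr": [0,0,0],"delta_pos": [-0.8,-0.6,0],"hand": 0},
  {"dr": [0,0,0],"delta_pos": [-0.8,-0.6,0],"hand": 0},
  {"dr": [0,0,0],"delta_pos": [-0.8,-0.6,0],"hand": 0},
  {"dr": [0,0,0],"delta_pos": [-0.8,-0.6,0],"hand": 0},
  {"dr": [0,0,0],"delta_pos": [-0.8,-0.6,0],"hand": 0},
  {"dr": [0,0,0],"delta_pos": [-0.8,-0.6,0],"hand": 0},
  {"dr": [0,0,0],"delta_pos": [-0.8,-0.6,0],"hand": 0},
  {"dr": [0,0,0],"delta_pos": [0,0,0],"hand": 0},
])

```text
time_s: 14.3
eef_pos: [364.2, -105.5, 112.8]
ee_rot: [0.002, 0.711, 0.703, -0.001]
force: [0.7, -0.7, -0.6]
grip_width: -0.001
```

```bash
python3 - <<'E'
from h import *
look("scene","c5",(180,100,440,330),2)
look("side")
print(ctrl.sense()["eef_pos"],ctrl.sense()["ee_rot"])
E
```

```text
scene gold [173 186] 384 circ [ 451.3 -256.9   35.8]
scene gold [235 187] 391 circ [434.5 -95.2  35.5]
scene gold [374 227] 316 circ [591.3 260.   32.3]
scene blue [289 174] 256 circ [353.5  44.7  31.3]
scene blue [186 224] 437 circ [ 618.  -176.    34.9]
side gold [281 203] 310 circ [581.4 259.3  33.9]
side gold [230 290] 740 circ [433.4 -95.9  35.2]
side gold [241 352] 1212 circ [ 448.1 -257.4   35.7]
side blue [189 256] 324 circ [345.1  37.1  33.7]
side blue [326 311] 763 circ [ 609.9 -181.3   33.8]
[ 365.67434599 -103.6864989   112.79174235] [ 2.46740533e-03  7.10017800e-01  7.04179347e-01 -2.86432930e-04]
```

View pics/c5.png

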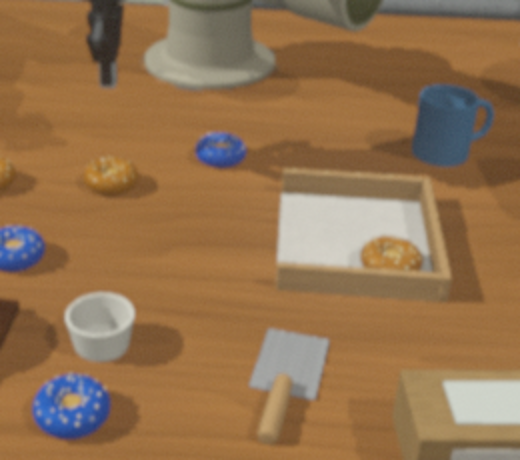

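C is well inside, at about (588,260). Next is B: nudge it sideways in +x.

Emit:
servo_tool([
  {"dr": [0,0,-0.05],"delta_pos": [0.16,0.08,0.5],"hand": 0},
  {"dr": [0,0,0],"delta_pos": [0,0,0.6],"hand": 0},
  {"dr": [0,0,0],"delta_pos": [0,0,0.5],"hand": 0},
  {"dr": [0,0,0],"delta_pos": [0,0,0.3],"hand": 0},
  {"dr": [0,0,0],"delta_pos": [0,0,0.08],"hand": 0},
  {"dr": [0,0,0],"delta_pos": [0,0,0],"hand": 0},
])

```text
time_s: 15.15
eef_pos: [373.2, -92.8, 11.3]
ee_rot: [0.004, 0.704, 0.71, 0.0]
force: [-0.1, 1.1, 1.0]
grip_width: 0.001
```

Emit:
servo_tool([
  {"dr": [0,0,0.05],"delta_pos": [-0.06,0.15,0.04],"hand": 0},
  {"dr": [0,0,0],"delta_pos": [0,0.2,0],"hand": 0},
  {"dr": [0,0,0],"delta_pos": [0,0.2,0],"hand": 0},
  {"dr": [0,0,0],"delta_pos": [0,0.2,0],"hand": 0},
  {"dr": [0,0,0],"delta_pos": [0,0.2,0],"hand": 0},
  {"dr": [0,0,0],"delta_pos": [0,0,0],"hand": 0},
  {"dr": [0,0,0],"delta_pos": [0,-0.4,0],"hand": 0},
  {"dr": [0,0,0],"delta_pos": [0,0,-0.7],"hand": 0},
  {"dr": [0,0,0],"delta_pos": [0,0,-0.7],"hand": 0},
  {"dr": [0,0,0],"delta_pos": [-0.6,0.65,0],"hand": 0},
  {"dr": [0,0,0],"delta_pos": [-0.6,0.65,0],"hand": 0},
  {"dr": [0,0,0],"delta_pos": [0,0,0],"hand": 0},
])

```text
time_s: 16.65
eef_pos: [470.2, -156.8, 84.2]
ee_rot: [0.006, 0.707, 0.707, 0.001]
force: [-0.6, 0.4, 0.4]
grip_width: 0.002
```

```bash
python3 - <<'E'
from h import *
look("scene")
look("side")
print(ctrl.sense()["eef_pos"],ctrl.sense()["ee_rot"])
E
```

```text
scene gold [173 186] 389 circ [ 449.9 -256.2   35.8]
scene gold [231 194] 417 circ [474.6 -98.2  36.5]
scene gold [374 227] 319 circ [591.7 259.8  32.1]
scene blue [289 174] 262 circ [352.8  43.6  32.9]
scene blue [186 224] 441 circ [ 616.7 -176.9   35.2]
side gold [281 203] 314 circ [576.7 269.9  45.4]
side gold [251 290] 668 circ [474.8 -98.8  35.4]
side gold [241 352] 1200 circ [ 448.2 -257.8   35.6]
side blue [189 254] 471 circ [345.   38.4  33.6]
side blue [326 311] 759 circ [ 609.7 -182.1   33.7]
[ 468.37268069 -154.94654272   83.75474365] [4.14999971e-03 7.06391551e-01 7.07809010e-01 3.99403062e-04]
```

Emit:
servo_tool([
  {"dr": [0.05,0.04,0],"delta_pos": [-0.03,0.12,0.3],"hand": 0},
  {"dr": [0,0,0],"delta_pos": [0,0,0.5],"hand": 0},
  {"dr": [0,0,0],"delta_pos": [0,0,0.4],"hand": 0},
  {"dr": [0,0,0],"delta_pos": [0,0,0.2],"hand": 0},
  {"dr": [0,0,0],"delta_pos": [0,0,0.05],"hand": 0},
  {"dr": [0,0,0],"delta_pos": [0,0,0],"hand": 0},
])

```text
time_s: 17.5
eef_pos: [471.0, -152.6, 10.1]
ee_rot: [-0.003, 0.706, 0.709, -0.001]
force: [-0.3, -0.2, 1.1]
grip_width: -0.003
```

Emit:
servo_tool([
  {"dr": [0,0,0],"delta_pos": [0,0.07,0.02],"hand": 0},
  {"dr": [0,0,0],"delta_pos": [0.2,0,0],"hand": 0},
  {"dr": [0,0,0],"delta_pos": [0.2,0,0],"hand": 0},
  {"dr": [0,0,0],"delta_pos": [0.2,0,0],"hand": 0},
  {"dr": [0,0,0],"delta_pos": [0.2,0,0],"hand": 0},
  {"dr": [0,0,0],"delta_pos": [0.2,0,0],"hand": 0},
  {"dr": [0,0,0],"delta_pos": [0.2,0,0],"hand": 0},
  {"dr": [0,0,0],"delta_pos": [0.2,0,0],"hand": 0},
  {"dr": [0,0,0],"delta_pos": [0.2,0,0],"hand": 0},
  {"dr": [0,0,0],"delta_pos": [0,0,0],"hand": 0},
])

```text
time_s: 18.75
eef_pos: [474.8, -66.4, 10.5]
ee_rot: [-0.002, 0.705, 0.709, -0.0]
force: [1.1, 0.5, -0.1]
grip_width: -0.002
```

```bash
python3 - <<'E'
from h import *
look("scene")
look("side")
E
```

```text
scene gold [173 186] 380 circ [ 449.1 -255.5   36.6]
scene gold [261 196] 412 circ [475.7 -20.2  35.1]
scene gold [374 227] 316 circ [591.7 259.8  32.2]
scene blue [289 174] 262 circ [352.3  44.   32.9]
scene blue [186 224] 439 circ [ 616.5 -176.5   34.6]
side gold [281 203] 314 circ [579.8 257.8  34.7]
side gold [241 352] 1204 circ [ 448.1 -257.5   35.6]
side blue [189 254] 471 circ [345.1  39.1  33.9]
side blue [326 311] 764 circ [ 609.9 -181.3   33.7]
```

Good: B is at (476,-20) with the tool at 475. I'll push on toward the mouth and check again.

Emit:
servo_tool([
  {"dr": [0,0,0],"delta_pos": [0.2,0,0.02],"hand": 0},
  {"dr": [0,0,0],"delta_pos": [0.2,0,0],"hand": 0},
  {"dr": [0,0,0],"delta_pos": [0.2,0,0],"hand": 0},
  {"dr": [0,0,0],"delta_pos": [0.2,0,0],"hand": 0},
  {"dr": [0,0,0],"delta_pos": [0.2,0,0],"hand": 0},
  {"dr": [0,0,0],"delta_pos": [0.2,0,0],"hand": 0},
  {"dr": [0,0,0],"delta_pos": [0.2,0,0],"hand": 0},
  {"dr": [0,0,0],"delta_pos": [0.2,0,0],"hand": 0},
  {"dr": [0,0,0],"delta_pos": [0.2,0,0],"hand": 0},
  {"dr": [0,0,0],"delta_pos": [0.2,0,0],"hand": 0},
  {"dr": [0,0,0],"delta_pos": [0,0,0],"hand": 0},
])

```text
time_s: 20.23
eef_pos: [474.4, 39.9, 9.7]
ee_rot: [-0.002, 0.705, 0.709, -0.0]
force: [0.2, 0.2, -0.2]
grip_width: 0.001
```

```bash
python3 - <<'E'
from h import *
look("scene","b1",(180,100,440,330),2)
E
```

```text
scene gold [173 186] 387 circ [ 449.5 -256.7   36. ]
scene gold [301 199] 419 circ [473.5  85.5  36.2]
scene gold [374 227] 332 circ [589.8 259.9  32.5]
scene blue [295 175] 110 circ [350.9  51.8  29.3]
scene blue [186 224] 444 circ [ 615.1 -176.7   34.7]
```

View pics/b1.png

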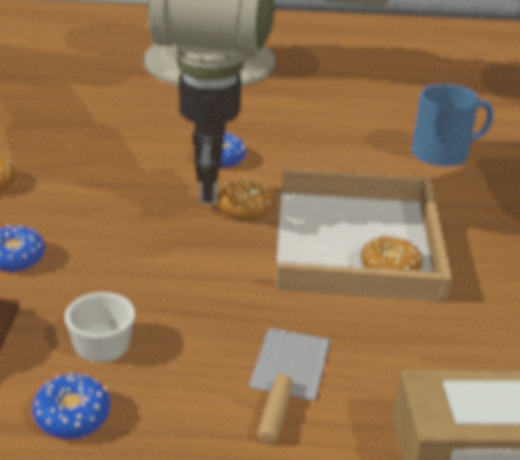

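Emit:
servo_tool([
  {"dr": [0,0,0],"delta_pos": [-0.2,0,0],"hand": 0},
  {"dr": [0,0,0],"delta_pos": [0,-0.1,0],"hand": 0},
  {"dr": [0,0,0],"delta_pos": [0.2,0,0],"hand": 0},
  {"dr": [0,0,0],"delta_pos": [0.2,0,0],"hand": 0},
  {"dr": [0,0,0],"delta_pos": [0.2,0,0],"hand": 0},
  {"dr": [0,0,0],"delta_pos": [0.2,0,0],"hand": 0},
  {"dr": [0,0,0],"delta_pos": [0.2,0,0],"hand": 0},
  {"dr": [0,0,0],"delta_pos": [0.2,0,0],"hand": 0},
  {"dr": [0,0,0],"delta_pos": [0.2,0,0],"hand": 0},
  {"dr": [0,0,0],"delta_pos": [0.2,0,0],"hand": 0},
  {"dr": [0,0,0],"delta_pos": [0.2,0,0],"hand": 0},
  {"dr": [0,0,0],"delta_pos": [0,0,0],"hand": 0},
])

```text
time_s: 21.78
eef_pos: [468.7, 125.2, 9.8]
ee_rot: [-0.002, 0.706, 0.709, -0.0]
force: [-0.1, 0.2, 0.7]
grip_width: 0.002
```

```bash
python3 - <<'E'
from h import *
look("scene","b2",(180,100,440,330),2)
E
```

```text
scene gold [173 186] 383 circ [ 451.1 -256.6   35.7]
scene gold [335 201] 385 circ [477.6 171.2  32.9]
scene gold [374 227] 320 circ [591.3 259.8  32.4]
scene blue [289 174] 260 circ [352.9  43.6  32.7]
scene blue [186 224] 442 circ [ 619.  -175.8   34.8]
```

View pics/b2.png

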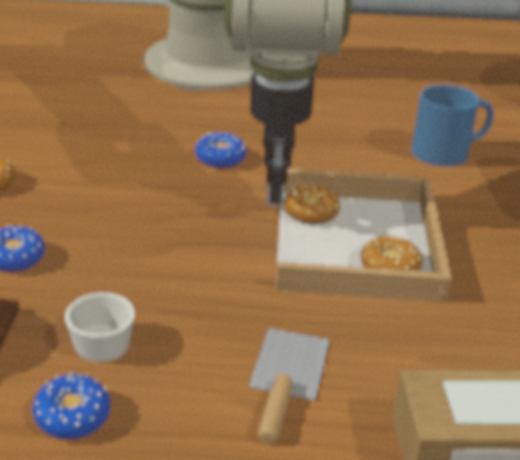

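Emit:
servo_tool([
  {"dr": [0,0,0],"delta_pos": [-0.2,0,0],"hand": 0},
  {"dr": [0,0,0],"delta_pos": [0,0.2,0],"hand": 0},
  {"dr": [0,0,0],"delta_pos": [0.2,0,0],"hand": 0},
  {"dr": [0,0,0],"delta_pos": [0.2,0,0],"hand": 0},
  {"dr": [0,0,0],"delta_pos": [0.2,0,0],"hand": 0},
  {"dr": [0,0,0],"delta_pos": [0.2,0,0],"hand": 0},
  {"dr": [0,0,0],"delta_pos": [0.2,0,0],"hand": 0},
  {"dr": [0,0,0],"delta_pos": [0.2,0,0],"hand": 0},
  {"dr": [0,0,0],"delta_pos": [0.2,0,0],"hand": 0},
  {"dr": [0,0,0],"delta_pos": [0.2,0,0],"hand": 0},
  {"dr": [0,0,0],"delta_pos": [0.2,0,0],"hand": 0},
  {"dr": [0,0,0],"delta_pos": [0.1,0,0],"hand": 0},
  {"dr": [0,0,0],"delta_pos": [0,0,0],"hand": 0},
])

```text
time_s: 23.45
eef_pos: [479.3, 215.8, 10.0]
ee_rot: [-0.002, 0.706, 0.708, -0.0]
force: [-0.1, -0.9, 0.4]
grip_width: 0.002
```

```bash
python3 - <<'E'
from h import *
look("scene","b3",(180,100,440,330),2)
E
```

```text
scene gold [173 186] 384 circ [ 451.8 -256.    35.3]
scene gold [371 202] 382 circ [466.5 254.6  41.6]
scene gold [374 227] 325 circ [591.1 259.8  32.4]
scene blue [288 174] 235 circ [350.5  43.1  32. ]
scene blue [186 224] 437 circ [ 616.  -176.5   34.7]
```

View pics/b3.png

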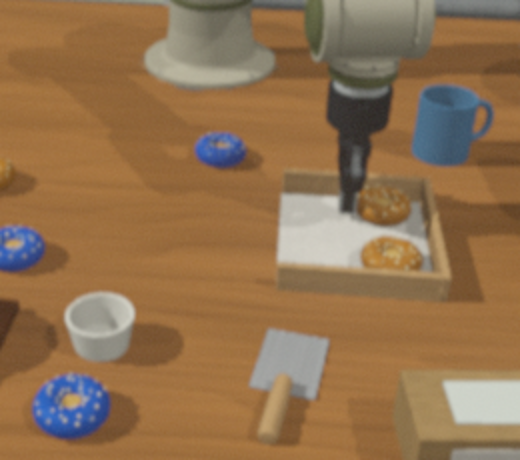

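B is in too. Next is A, starting from the robot side of it.

Emit:
servo_tool([
  {"dr": [0,0,0],"delta_pos": [-0.4,0,0],"hand": 0},
  {"dr": [0,0,0],"delta_pos": [0,0,-0.8],"hand": 0},
  {"dr": [0,0,0],"delta_pos": [0,0,-0.8],"hand": 0},
  {"dr": [0,0,0],"delta_pos": [0,0,-0.4],"hand": 0},
  {"dr": [0,0,0],"delta_pos": [-0.8,-0.17,0],"hand": 0},
  {"dr": [0,0,0],"delta_pos": [-0.8,-0.17,0],"hand": 0},
  {"dr": [0,0,0],"delta_pos": [-0.8,-0.17,0],"hand": 0},
  {"dr": [0,0,0],"delta_pos": [-0.8,-0.17,0],"hand": 0},
  {"dr": [0,0,0],"delta_pos": [-0.8,-0.17,0],"hand": 0},
  {"dr": [0,0,0],"delta_pos": [-0.8,-0.17,0],"hand": 0},
  {"dr": [0,0,0],"delta_pos": [-0.8,-0.17,0],"hand": 0},
  {"dr": [0,0,0],"delta_pos": [-0.8,-0.17,0],"hand": 0},
  {"dr": [0,0,0],"delta_pos": [-0.8,-0.17,0],"hand": 0},
  {"dr": [0,0,0],"delta_pos": [-0.8,-0.17,0],"hand": 0},
  {"dr": [0,0,0],"delta_pos": [-0.8,-0.17,0],"hand": 0},
  {"dr": [0,0,0],"delta_pos": [0,0,0],"hand": 0},
  {"dr": [0,0,0],"delta_pos": [0,0,0],"hand": 0},
])

```text
time_s: 25.62
eef_pos: [380.9, -262.3, 113.4]
ee_rot: [-0.001, 0.709, 0.706, 0.0]
force: [-0.1, 0.8, -0.4]
grip_width: 0.001
```

```bash
python3 - <<'E'
from h import *
look("scene")
look("side")
print(ctrl.sense()["eef_pos"],ctrl.sense()["ee_rot"])
E
```

```text
scene gold [173 186] 394 circ [ 450.2 -256.3   35.7]
scene gold [371 202] 379 circ [471.8 259.3  33.2]
scene gold [374 227] 319 circ [589.5 261.   33. ]
scene blue [290 174] 230 circ [355.   45.1  31.3]
scene blue [186 224] 443 circ [ 615.5 -176.6   34.7]
side gold [281 203] 311 circ [581.  258.7  33.6]
side gold [240 205] 317 circ [466.7 254.1  34. ]
side gold [241 352] 1217 circ [ 448.2 -257.1   35.6]
side blue [326 311] 757 circ [ 609.9 -181.4   33.8]
[ 381.11602918 -262.04744749  113.54603987] [-5.87530557e-04  7.08146482e-01  7.06065226e-01  3.32874939e-04]
```

Emit:
servo_tool([
  {"dr": [0,0,0],"delta_pos": [0.11,0.12,0.5],"hand": 0},
  {"dr": [0,0,0],"delta_pos": [0,0,0.6],"hand": 0},
  {"dr": [0,0,0],"delta_pos": [0,0,0.5],"hand": 0},
  {"dr": [0,0,0],"delta_pos": [0,0,0.3],"hand": 0},
  {"dr": [0,0,0],"delta_pos": [0,0,0.1],"hand": 0},
  {"dr": [0,0,0],"delta_pos": [0,0,0],"hand": 0},
])

```text
time_s: 26.48
eef_pos: [389.4, -252.0, 12.0]
ee_rot: [0.0, 0.706, 0.709, 0.0]
force: [0.1, -0.0, -0.4]
grip_width: 0.001
```

Emit:
servo_tool([
  {"dr": [0,0,0],"delta_pos": [-0.09,0,0.05],"hand": 0},
  {"dr": [0,0,0],"delta_pos": [0,0.2,0],"hand": 0},
  {"dr": [0,0,0],"delta_pos": [0,0.2,0],"hand": 0},
  {"dr": [0,0,0],"delta_pos": [0,0.2,0],"hand": 0},
  {"dr": [0,0,0],"delta_pos": [0,0.2,0],"hand": 0},
  {"dr": [0,0,0],"delta_pos": [0,0.2,0],"hand": 0},
  {"dr": [0,0,0],"delta_pos": [0,0.2,0],"hand": 0},
  {"dr": [0,0,0],"delta_pos": [0,0.2,0],"hand": 0},
  {"dr": [0,0,0],"delta_pos": [0,0,0],"hand": 0},
])

```text
time_s: 27.6
eef_pos: [465.8, -256.8, 11.1]
ee_rot: [0.002, 0.705, 0.709, 0.0]
force: [-0.4, 0.3, -0.7]
grip_width: 0.002
```

```bash
python3 - <<'E'
from h import *
look("scene")
look("side")
E
```

```text
scene gold [164 199] 441 circ [ 515.3 -259.1   35.5]
scene gold [371 202] 387 circ [471.8 259.6  34. ]
scene gold [374 227] 309 circ [591.5 259.9  32.2]
scene blue [289 174] 252 circ [352.3  43.5  32.7]
scene blue [185 224] 443 circ [ 616.2 -176.7   34.6]
side gold [280 350] 1183 circ [ 514.5 -260.6   35.2]
side blue [187 254] 373 circ [341.7  37.   30.9]
side blue [326 311] 763 circ [ 609.4 -183.    33.6]
```

Emit:
servo_tool([
  {"dr": [0,0,0],"delta_pos": [0,-0.4,0],"hand": 0},
  {"dr": [0,0,0],"delta_pos": [0,0,-0.7],"hand": 0},
  {"dr": [0,0,0],"delta_pos": [0,0,-0.7],"hand": 0},
  {"dr": [0,0,0],"delta_pos": [-0.6,0.65,0],"hand": 0},
  {"dr": [0,0,0],"delta_pos": [-0.6,0.65,0],"hand": 0},
  {"dr": [0,0,0],"delta_pos": [0,0,0],"hand": 0},
  {"dr": [0,0,0],"delta_pos": [0,0,0],"hand": 0},
])

```text
time_s: 28.58
eef_pos: [508.3, -317.5, 83.4]
ee_rot: [0.001, 0.706, 0.708, 0.0]
force: [-0.9, 0.6, 0.5]
grip_width: -0.001
```

Emit:
servo_tool([
  {"dr": [0,0,0],"delta_pos": [-0.06,0.13,0.3],"hand": 0},
  {"dr": [0,0,0],"delta_pos": [0,0,0.5],"hand": 0},
  {"dr": [0,0,0],"delta_pos": [0,0,0.4],"hand": 0},
  {"dr": [0,0,0],"delta_pos": [0,0,0.2],"hand": 0},
  {"dr": [0,0,0],"delta_pos": [0,0,0.05],"hand": 0},
  {"dr": [0,0,0],"delta_pos": [0,0,0],"hand": 0},
])

```text
time_s: 29.32
eef_pos: [513.8, -318.6, 6.3]
ee_rot: [-0.001, 0.706, 0.708, 0.0]
force: [0.2, 0.1, -0.2]
grip_width: 0.004
```

```bash
python3 - <<'E'
from h import *
look("scene")
look("side","a0",(150,150,450,400),2)
E
```

```text
scene gold [164 199] 447 circ [ 516.4 -259.2   35.7]
scene gold [371 202] 385 circ [472.4 260.4  34.4]
scene gold [374 227] 319 circ [592.5 259.9  32.3]
scene blue [289 174] 258 circ [352.5  43.9  32.6]
scene blue [185 224] 448 circ [ 615.2 -176.9   34.7]
side blue [189 254] 455 circ [344.2  37.   32.6]
side blue [328 312] 670 circ [ 611.  -181.4   32.9]
```

View pics/a0.png

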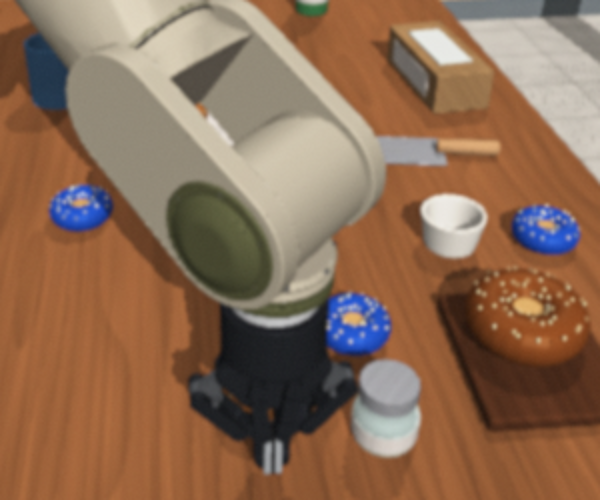

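Emit:
servo_tool([
  {"dr": [0,0,0],"delta_pos": [0,0.03,-0.06],"hand": 0},
  {"dr": [0,0,0],"delta_pos": [0.2,0,0],"hand": 0},
  {"dr": [0,0,0],"delta_pos": [0.2,0,0],"hand": 0},
  {"dr": [0,0,0],"delta_pos": [0.2,0,0],"hand": 0},
  {"dr": [0,0,0],"delta_pos": [0.2,0,0],"hand": 0},
  {"dr": [0,0,0],"delta_pos": [0.2,0,0],"hand": 0},
  {"dr": [0,0,0],"delta_pos": [0.2,0,0],"hand": 0},
  {"dr": [0,0,0],"delta_pos": [0.2,0,0],"hand": 0},
  {"dr": [0,0,0],"delta_pos": [0,0,0],"hand": 0},
])

```text
time_s: 30.55
eef_pos: [515.7, -243.3, 11.1]
ee_rot: [0.0, 0.706, 0.709, 0.0]
force: [1.1, 1.2, 0.3]
grip_width: -0.003
```

```bash
python3 - <<'E'
from h import *
look("scene","a1",(100,100,440,330),2)
E
```

```text
scene gold [189 201] 457 circ [ 517.3 -195.8   35.8]
scene gold [371 202] 398 circ [471.4 259.9  33. ]
scene gold [374 227] 319 circ [591.5 259.8  32.6]
scene blue [289 174] 264 circ [353.   43.5  32.6]
scene blue [186 224] 448 circ [ 615.7 -176.7   34.6]
```

View pics/a1.png

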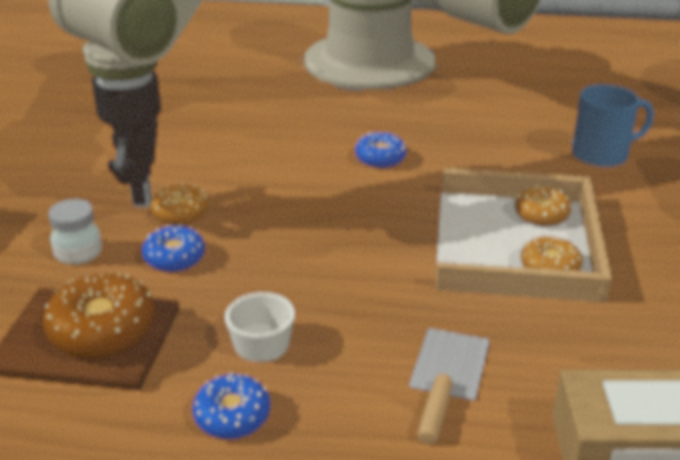

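Emit:
servo_tool([
  {"dr": [0,0,0],"delta_pos": [0.2,0.01,0.03],"hand": 0},
  {"dr": [0,0,0],"delta_pos": [0.2,0.01,0],"hand": 0},
  {"dr": [0,0,0],"delta_pos": [0.2,0,0],"hand": 0},
  {"dr": [0,0,0],"delta_pos": [0.2,0,0],"hand": 0},
  {"dr": [0,0,0],"delta_pos": [0.2,0,0],"hand": 0},
  {"dr": [0,0,0],"delta_pos": [0.2,0,0],"hand": 0},
  {"dr": [0,0,0],"delta_pos": [0.2,0,0],"hand": 0},
  {"dr": [0,0,0],"delta_pos": [0.2,0,0],"hand": 0},
  {"dr": [0,0,0],"delta_pos": [0.2,0,0],"hand": 0},
  {"dr": [0,0,0],"delta_pos": [0,0,0],"hand": 0},
])

```text
time_s: 31.85
eef_pos: [516.5, -147.4, 9.5]
ee_rot: [0.001, 0.706, 0.708, 0.0]
force: [0.1, 0.2, -0.1]
grip_width: -0.002
```

```bash
python3 - <<'E'
from h import *
look("scene")
look("side")
E
```

```text
scene gold [372 201] 367 circ [470.9 261.6  33. ]
scene gold [226 203] 452 circ [517.1 -99.9  36.2]
scene gold [374 227] 337 circ [591.2 260.   32.4]
scene blue [289 174] 260 circ [353.   43.9  33. ]
scene blue [186 224] 441 circ [ 615.5 -176.6   34.8]
side blue [189 254] 471 circ [345.   38.7  33.7]
side blue [326 311] 763 circ [ 609.8 -181.4   33.7]
```

Emit:
servo_tool([
  {"dr": [0,0,0],"delta_pos": [0.2,0,0],"hand": 0},
  {"dr": [0,0,0],"delta_pos": [0.2,0,0],"hand": 0},
  {"dr": [0,0,0],"delta_pos": [0.2,0,0],"hand": 0},
  {"dr": [0,0,0],"delta_pos": [0.2,0,0],"hand": 0},
  {"dr": [0,0,0],"delta_pos": [0.2,0,0],"hand": 0},
  {"dr": [0,0,0],"delta_pos": [0.2,0,0],"hand": 0},
  {"dr": [0,0,0],"delta_pos": [0.2,0,0],"hand": 0},
  {"dr": [0,0,0],"delta_pos": [0.2,0,0],"hand": 0},
  {"dr": [0,0,0],"delta_pos": [0.2,0,0],"hand": 0},
  {"dr": [0,0,0],"delta_pos": [0.2,0,0],"hand": 0},
  {"dr": [0,0,0],"delta_pos": [0,0,0],"hand": 0},
])

```text
time_s: 33.33
eef_pos: [516.2, -41.1, 9.5]
ee_rot: [0.001, 0.706, 0.708, 0.0]
force: [0.1, -0.9, 1.4]
grip_width: -0.001
```

```bash
python3 - <<'E'
from h import *
look("scene")
E
```

```text
scene gold [372 201] 368 circ [470.8 260.5  33. ]
scene gold [268 205] 462 circ [515.6   3.9  37. ]
scene gold [375 227] 334 circ [590.2 259.9  32.4]
scene blue [289 174] 263 circ [355.1  44.   32.7]
scene blue [186 224] 442 circ [ 615.8 -176.7   34.7]
```

Emit:
servo_tool([
  {"dr": [0,0,0],"delta_pos": [0.2,0,0],"hand": 0},
  {"dr": [0,0,0],"delta_pos": [0.2,0,0],"hand": 0},
  {"dr": [0,0,0],"delta_pos": [0.2,0,0],"hand": 0},
  {"dr": [0,0,0],"delta_pos": [0.2,0,0],"hand": 0},
  {"dr": [0,0,0],"delta_pos": [0.2,0,0],"hand": 0},
  {"dr": [0,0,0],"delta_pos": [0.2,0,0],"hand": 0},
  {"dr": [0,0,0],"delta_pos": [0.2,0,0],"hand": 0},
  {"dr": [0,0,0],"delta_pos": [0.2,0,0],"hand": 0},
  {"dr": [0,0,0],"delta_pos": [0.2,0,0],"hand": 0},
  {"dr": [0,0,0],"delta_pos": [0.2,0,0],"hand": 0},
  {"dr": [0,0,0],"delta_pos": [0,0,0],"hand": 0},
])

```text
time_s: 34.75
eef_pos: [516.1, 65.5, 9.5]
ee_rot: [0.001, 0.706, 0.708, 0.0]
force: [-0.7, 0.3, -0.0]
grip_width: 0.001
```

```bash
python3 - <<'E'
from h import *
look("scene","a2",(180,100,440,330),2)
E
```

```text
scene gold [371 201] 372 circ [471.3 261.   33.8]
scene gold [310 208] 432 circ [519.3 111.7  34.3]
scene gold [374 227] 331 circ [590.7 260.6  32.8]
scene blue [186 224] 437 circ [ 616.9 -176.5   34.8]
```

View pics/a2.png

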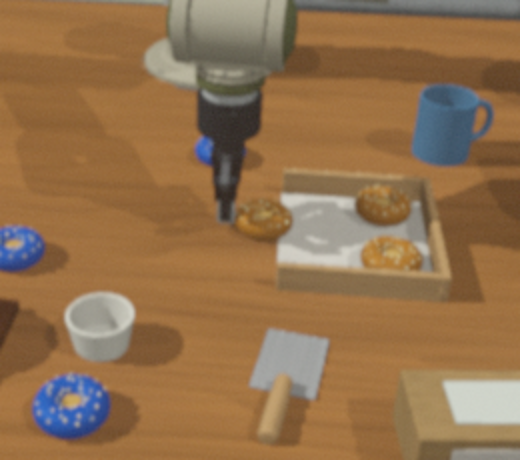

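Emit:
servo_tool([
  {"dr": [0,0,0],"delta_pos": [0.2,0,0],"hand": 0},
  {"dr": [0,0,0],"delta_pos": [0.2,0,0],"hand": 0},
  {"dr": [0,0,0],"delta_pos": [0.2,0,0],"hand": 0},
  {"dr": [0,0,0],"delta_pos": [0.2,0,0],"hand": 0},
  {"dr": [0,0,0],"delta_pos": [0.2,0,0],"hand": 0},
  {"dr": [0,0,0],"delta_pos": [0.2,0,0],"hand": 0},
  {"dr": [0,0,0],"delta_pos": [0.2,0,0],"hand": 0},
  {"dr": [0,0,0],"delta_pos": [0.2,0,0],"hand": 0},
  {"dr": [0,0,0],"delta_pos": [0,0,0],"hand": 0},
  {"dr": [0,0,0],"delta_pos": [-0.4,0,0],"hand": 0},
  {"dr": [0,0,0],"delta_pos": [-0.4,0,-0.2],"hand": 0},
  {"dr": [0,0,0],"delta_pos": [0,0,-0.8],"hand": 0},
  {"dr": [0,0,0],"delta_pos": [0,0,-0.8],"hand": 0},
  {"dr": [0,0,0],"delta_pos": [0,0,-0.8],"hand": 0},
  {"dr": [0,0,0],"delta_pos": [-0.7,-0.5,-0.4],"hand": 0},
  {"dr": [0,0,0],"delta_pos": [-0.7,-0.5,-0.4],"hand": 0},
  {"dr": [0,0,0],"delta_pos": [0,0,0],"hand": 0},
])

```text
time_s: 36.92
eef_pos: [464.2, 36.7, 184.3]
ee_rot: [0.001, 0.707, 0.707, -0.0]
force: [-0.3, 0.8, 0.3]
grip_width: 0.001
```

```bash
python3 - <<'E'
from h import *
look("scene","f1",(100,100,440,330),2)
look("side","f1s",(150,150,450,400),2)
blobs("scene"); blobs("side")
print(ctrl.sense()["eef_pos"])
E
```

```text
scene gold [359 206] 785 circ [493.6 227.4  74. ]
scene gold [374 227] 334 circ [588.1 261.1  33. ]
scene blue [289 174] 260 circ [353.4  43.9  33.4]
scene blue [185 224] 442 circ [ 615.2 -176.8   34.8]
side gold [281 203] 312 circ [582.  258.9  33.9]
side gold [250 211] 655 circ [494.8 223.9  70.7]
side blue [189 254] 472 circ [344.9  40.1  33.8]
side blue [326 311] 759 circ [ 610.  -180.7   33.8]
scene [403 150] 85 lo [249 335  59] hi [268 386  74] circ [265 361  28] hsv [104 102 110]
scene [402 167] 705 lo [267 316   7] hi [330 417  73] circ [288 370  55] hsv [104 101 114]
scene [289 174] 353 lo [319  12   8] hi [377  76  30] circ [347  44  35] hsv [112 130 165]
scene [364 217] 3577 lo [424 137   7] hi [641 317  37] circ [531 226 144] hsv [ 17 115 152]
scene [136 214] 658 lo [ 593 -313    8] hi [ 638 -267   62] circ [ 612 -293   28] hsv [ 37  15 153]
scene [186 223] 562 lo [ 586 -206    9] hi [ 645 -143   30] circ [ 611 -176   37] hsv [112 133 164]
scene [143 265] 3855 lo [ 712 -301    8] hi [ 829 -148   60] circ [ 765 -226  102] hsv [ 14 163 112]
scene [229 261] 864 lo [716 -77  
[... 958 characters left out ...]
]
side [349 227] 57 lo [727 119   6] hi [758 148   7] circ [741 135  18] hsv [120   5 173]
side [190 253] 584 lo [314  11  11] hi [377  69  32] circ [345  43  36] hsv [112 160 193]
side [375 261] 791 lo [717 -78   7] hi [780 -14  43] circ [751 -46  36] hsv [ 19  18 220]
side [416 265] 342 lo [819 -86   8] hi [849 -30  32] circ [846 -57  32] hsv [112 180 183]
side [416 326] 5426 lo [ 700 -305    9] hi [ 822 -164   62] circ [ 765 -227  100] hsv [ 11 165  97]
side [326 311] 944 lo [ 578 -210   12] hi [ 641 -151   32] circ [ 611 -178   36] hsv [112 169 195]
side [343 353] 1369 lo [ 586 -318    9] hi [ 633 -273   64] circ [ 612 -294   27] hsv [ 81   9 178]
[464.52911858  38.78197954 182.19391163]
```

View pics/f1.png

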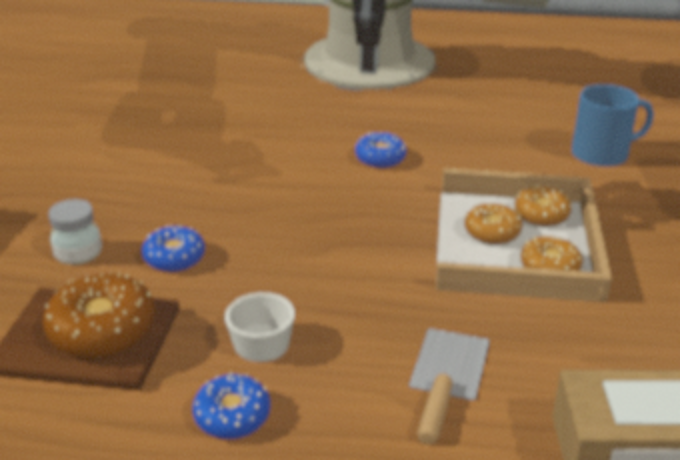

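View pics/f1s.png

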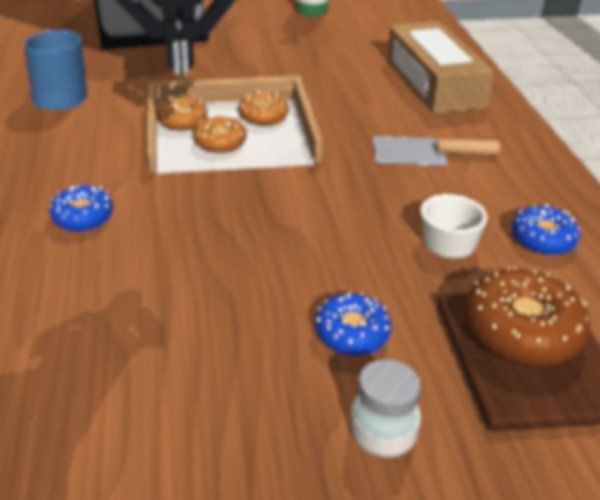

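Both views show all three bagels lying flat in the tray, clear of the mouth. The other objects measure where they started. Handing in.

```bash
python3 -c "
from rig import *
print(ticket.finish_job())"
```

```text
the job is handed in; nothing more can be done
None
```

All three golden mini bagels are swept into the tray and lie flat, wholly inside it. The job is handed in at about 37 s of the 72 s allowed. I nudged each one sideways with the closed fingertips, then pushed it through the mouth.

**Final positions:** the centres are at about (590,260), (472,261) and (517,195) mm. The last is estimated from where I stopped pushing, because two bagels merged in the final measurement. The tray's inside runs x 431–631 and y 131–310, so the front bagel sits about 28 mm inside the mouth.

**Other objects:** the jar, ramekin, full-size bagel, mug, spreader and blue look-alikes measured within 1–3 mm of where they started, apart from a few partly visible shapes with noisier fits. Nothing looked moved in the last pictures. Tool force readings between moves stayed near 1–2 N.

**What went wrong on the way:** one bagel drifted about 6 mm sideways while being pushed, and I corrected it before the mouth. My colour-based measurements were also biased near the tray walls, so for the final check I relied on the pictures from both cameras.

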